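Test the friction hinges of two lidded bins

TASK

Test the lids of the two white bins: lift the left-hand one (as the robot sees it) by its steel handle to about half open (45 to 50 degrees) and let go, then do the same with the right-hand one, to find which hinge holds its angle and which sinks. Then prove the one that holds: with a fingertip press down on its rubber-capped front edge at about 5 N for a second, never as much as 10 N on a front edge, so that it does not give. Leave that lid standing half open on its own and the other sunk fully shut, with the dish, organiser, bottle and splint undisturbed.

Things in the scene. Friction and masses are not known exactly. Their poses are not given: they have to be found in the camera images.
- bin_p: one of two alike white plastic bins with a flip lid, 160 deep (x) x 140 wide (y) x 90 high, fixed to the sill; origin at the centre of its underside; its front (where the lid's free edge is) faces its own -x, the hinge runs along its far (+x) top rim; either bin may be the left-hand (+y) one
- lid_p (a joint): angle of that bin's lid in rad: 0 shut, grows as the front edge lifts, end stop 1.5; both start shut. One lid, not known which, is sound: it takes about 16 N to lift by the handle, stays where left and gives at about 7 N square on its front edge (11 N straight down at 0.85 rad). The other is worn: released, it sinks slowly (0.1 to 0.8 rad/s) and shuts in 2 to 8 s
- handle_p (a point): middle of the lid's round steel handle bar, 10 thick, 64 long along the hinge direction, carried by a 5 thick post at each end; 85 from the hinge line towards the front and 40 above it with the lid shut (32 clear gap between bar and lid); it turns with the lid about the hinge; the frame's axes turn with the lid
- hinge_p (a point): middle of that bin's hinge line, 87 behind the bin's centre and 95 above the sill; its y is the hinge axis, its -x points to the bin's front
- edge_p (a point): middle of the front edge of that lid's plate (6 thick), 175 from the hinge line, level with it when shut; it turns with the lid. A round grey rubber cap, 14 thick and 146 long along the hinge direction, is pushed tight over this edge, but its axis may sit anywhere up to 5 above or below this point (square to the lid); how far is not measured and must be felt or seen
- bin_q: one of two alike white plastic bins with a flip lid, 160 deep (x) x 140 wide (y) x 90 high, fixed to the sill; origin at the centre of its underside; its front (where the lid's free edge is) faces its own -x, the hinge runs along its far (+x) top rim; either bin may be the left-hand (+y) one
- lid_q (a joint): angle of that bin's lid in rad: 0 shut, grows as the front edge lifts, end stop 1.5; both start shut. One lid, not known which, is sound: it takes about 16 N to lift by the handle, stays where left and gives at about 7 N square on its front edge (11 N straight down at 0.85 rad). The other is worn: released, it sinks slowly (0.1 to 0.8 rad/s) and shuts in 2 to 8 s
- handle_q (a point): middle of the lid's round steel handle bar, 10 thick, 64 long along the hinge direction, carried by a 5 thick post at each end; 85 from the hinge line towards the front and 40 above it with the lid shut (32 clear gap between bar and lid); it turns with the lid about the hinge; the frame's axes turn with the lid
- hinge_q (a point): middle of that bin's hinge line, 87 behind the bin's centre and 95 above the sill; its y is the hinge axis, its -x points to the bin's front
- edge_q (a point): middle of the front edge of that lid's plate (6 thick), 175 from the hinge line, level with it when shut; it turns with the lid. A round grey rubber cap, 14 thick and 146 long along the hinge direction, is pushed tight over this edge, but its axis may sit anywhere up to 5 above or below this point (square to the lid); how far is not measured and must be felt or seen
- dish: bystander: steel kidney dish about 100 x 210 (y) x 35 with tweezers in it, behind the bins; origin under its middle
- organiser: bystander: blue pill organiser, 36 x 160 (y) x 26 high, in front of the bins; origin under its centre
- bottle: bystander: amber bottle, 40 across, 75 high, standing between the bins; origin under its centre
- splint: bystander: yellow hard splint, a shallow trough 150 long (y), 50 wide, 15 high, in front of the bins; origin under its centre
Mind the look-alikes: they are no part of the job. What is shaped like the bin_q but green is not meant.

How it is judged:
On the way, in this order (a step that is already met when the one before it is completed fails the run):
1. the left-hand lid is raised to between 0.6 and 1.1 rad and let go (((world y of bin_p above 0 m and (value of joint lid_p between 0.6 and 1.1 rad and contact force between the fingers and lid_p below 0.05 N)) or (not (world y of bin_p above 0 m) and (value of joint lid_q between 0.6 and 1.1 rad and contact force between the fingers and lid_q below 0.05 N)))), for 0.1 s.
2. then the right-hand lid is raised to between 0.6 and 1.1 rad and let go (((world y of bin_p above 0 m and (value of joint lid_q between 0.6 and 1.1 rad and contact force between the fingers and lid_q below 0.05 N)) or (not (world y of bin_p above 0 m) and (value of joint lid_p between 0.6 and 1.1 rad and contact force between the fingers and lid_p below 0.05 N)))), for 0.1 s.
3. a finger presses on the capped front edge of the lid that holds with 3 to 8 N for 0.5 s, that lid standing at 0.6 to 1.1 rad and the other one sunk below 0.6 rad (((value of joint lid_p between 0.6 and 1.1 rad and value of joint lid_q below 0.6 rad and contact force between the fingers and cap_p between 3 and 8 N) or (value of joint lid_q between 0.6 and 1.1 rad and value of joint lid_p below 0.6 rad and contact force between the fingers and cap_q between 3 and 8 N))), for 0.5 s.
At the end, for the whole second after the job is handed in: the lid that holds stands still on its own between 0.6 and 1.1 rad (34 to 63 degrees); the lid that sinks is shut to within 0.04 rad (((value of joint lid_p between 0.6 and 1.1 rad and velocity of joint lid_p between -0.05 and 0.05 rad/s and value of joint lid_q below 0.04 rad) or (value of joint lid_q between 0.6 and 1.1 rad and velocity of joint lid_q between -0.05 and 0.05 rad/s and value of joint lid_p below 0.04 rad))); the robot touches nothing.
It fails at once if a force of 10 N or more on the capped front edge of either lid (contact force between anything else and cap_p above 10 N or contact force between anything else and cap_q above 10 N).
It fails at once if a bystander (dish, organiser, bottle, splint) is moved more than 15 mm (distance of any of dish, organiser, bottle, splint from where it was at the start of the episode above 0.015 m).
It fails at once if the bottle is tipped over (angle between bottle's own z axis and vertical above 0.3 rad).
It also fails if it takes over 61 s, if anything falls off the work surface, if the arm or the gripper's body presses on something with over 40 N, if the wrist force passes 120 N, or if a joint passes its speed limit or range.

ROBOT

A 6-joint arm with a two-finger parallel gripper is mounted at the origin on the work surface. World frame = base frame: x ahead of the robot, y to its left, z up, the work surface at z = 0. Lengths are in m, angles in rad, forces in N, time in s.
With the tool pointing down it reaches from about 0.3 to 0.875 m from the base axis. Payload 4.2 kg.
Tool frame: the origin (TCP) lies on the mounting face of the last link; the fingertips stand 173 mm ahead of it and the grasp point (between the pads) lies 155 mm ahead of it; z points along the fingers, y is the line along which they close (so a half turn about z gives the same grasp; the last joint's range is limited). The gripper opens to 85 mm and grips with 20 to 120 N. Pads are 22 mm wide; open, the fingers measure 114 mm over their backs; the gripper's body (76 mm by 85 mm) begins 54 mm behind the grasp point. The pads swing forward as they close: fully open they stand 13 mm farther back than shut.
Start: joints at [1.219, 0.32, 1.565, -0, 1.257, -0.02], TCP at [0.187, 0.544, 0.405] pointing down, gripper open.
Joint ranges: [-3.11, 3.11], [-0.84, 2.01], [0.21, 2.61], [-1.34, 4.49], [0.05, 2.63], [-2.56, 2.56]. Speed limits (rad/s): [2.57, 2.57, 3.14, 3.14, 3.14, 3.14].

INTERFACE

Orientations are given as a 3x3 rotation matrix whose columns are the frame's x, y, z axes.
In Python, from station import manip gives the robot as it stands.
- The arm moves only by the shell command python3 -m creep 'ROWS' [FORCE]. ROWS is JSON, one flat list of numbers, 7 for each row, row after row: the closure, from -1 (fully open) to 1 (shut), then the shift along the world's x, y, z in m, then the turn, a rotation vector about the world's x, y, z in degrees. A call has 1 to 20 rows; each row is the pose to reach, as a shift and turn from the pose commanded when the call began; what a row does not reach only later rows make up. A row lasts 1/12 s, in which the tool goes at most 41.7 mm and 7.16 degrees, less where a joint would pass 70% of its speed; a pose out of reach is approached as far as the arm can. A call with a gripper value outside its range is refused whole. The fingers move at their own pace and stop on an object; FORCE is the grip in N (left out, the last holds). Time passes only in rows, so rows that repeat a pose let the fingers close. It gives the time, the measured TCP pose, the force, the opening and the grip force at its end, in the units of the state.
- manip.read_state(): the state, without advancing time (a new reading comes with each control period).
- manip.snapshot(name): name is "side" or "top" or "wrist"; returns (picture, depth): 384x512x3 uint8, red, green, blue; 384x512 float32, m along the optical axis (not along the pixel's ray), 0 where there is no reading.
- manip.camera_params(name): a dict with "mtx" (3x3 intrinsics, pixels), "R" (3x3) and "t" (3): a world point X has camera coordinates R X + t. Camera axes: x right, y down, z forward; pixel columns grow to the right and rows downward; lengths in m; the calibration is good to about 2 mm. A picture is of the moment at which its call begins: read the wrist's pose just before it. camera_params takes no time and is no camera call; for the wrist camera it gives the pose at the moment of the call.
- manip.finish_job(): hands the job in; it is judged then, once.
The state is a dict: "t": time; "joint_pos": joint angles; "joint_vel": joint speeds; "joint_torque": joint torques, N m; "ee_pos": TCP position; "eef_rot": TCP orientation; "wrist_force": force on the tool from outside, world axes, zero at the start; "wrist_torque": the same for the moment, N m; "finger_gap": finger opening in m; "grip_force": force on a finger pad.
Only numpy, scipy, OpenCV 4.12 (cv2) and the standard library are available. Lean on these libraries where they do the work, as an engineer would, in place of code of your own. Each camera call takes 0.05 s, during which the arm holds its last target. There are 200 camera calls.

## Working session

There is one attempt and no reset: what is moved stays moved. The work goes in short steps, Python scripts to look and compute and a shell command to move; the robot and the scene stay as the last step left them, time stands still between calls to the robot, and variables do not carry over. Pictures are saved under pics/ and viewed, at most 10 in all, crops included, and the job is handed in when it is done.

```bash
ls; mkdir -p pics; python3 - <<'E'
from station import manip
import cv2,numpy as np
s=manip.read_state();print(s['t'],s['ee_pos'],s['eef_rot'],s['finger_gap'])
for n in("top","side"):
    p,d=manip.snapshot(n);cv2.imwrite(f'pics/{n}0.png',p[:,:,::-1]);np.savez(f'{n}0.npz',p=p,d=d,**manip.camera_params(n))
    c=manip.camera_params(n);print(n,c['R'],c['t'],c['mtx'])
E
```

```text
pics
0.0 [0.18722701 0.54347968 0.40389332] [[-9.45465890e-01  3.25720596e-01 -5.87448523e-04]
 [ 3.25721125e-01  9.45464427e-01 -1.66317373e-03]
 [ 1.36817419e-05 -1.76381843e-03 -9.99998444e-01]] 0.0857040999967723
top [[-0.01259509 -0.99991308 -0.00389946]
 [-0.9888073   0.01303482 -0.14862777]
 [ 0.14866568  0.00198383 -0.98888552]] [-0.09202778  0.5476993   1.24357668] [[463.69236825   0.         249.20720578]
 [  0.         463.69236825 187.2289603 ]
 [  0.           0.           1.        ]]
side [[ 7.53150522e-01 -6.57848092e-01 -4.23379945e-04]
 [-3.77162689e-01 -4.31274751e-01 -8.19603804e-01]
 [ 5.38992205e-01  6.17444716e-01 -5.72930559e-01]] [-0.45762136  0.25813164  0.99684339] [[441.52239237   0.         252.128855  ]
 [  0.         441.52239237 194.56155827]
 [  0.           0.           1.        ]]
```

View pics/top0.png

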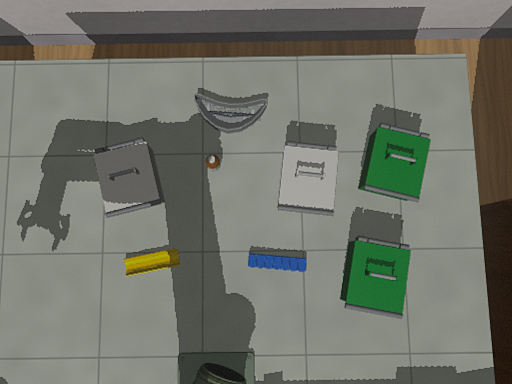

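View pics/side0.png

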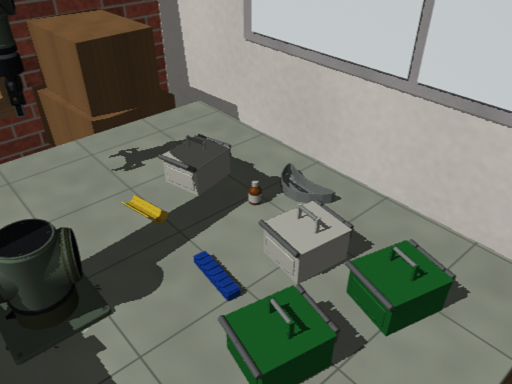

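The top view shows these bin candidates:
- White bin in shadow at (128,176), handle at (124,174). It's on the left, at +y.
- White bin at (309,178), handle at (310,169). It's on the right.
- Green look-alikes at (396,162) and (378,275). These aren't meant.

The bystanders are the dish (231,110), bottle (213,160), organiser (277,260) and splint (151,262). Next I'll measure the two white bins.

```bash
cat > h.py <<'E'
import numpy as np,cv2
def cloud(d,c):
    v,u=np.indices(d.shape);K=c['mtx']
    pc=np.stack([(u-K[0,2])/K[0,0]*d,(v-K[1,2])/K[1,1]*d,d],-1)
    X=(pc-c['t'])@c['R']; X[d<=0]=np.nan
    return X
E
python3 - <<'E'
from h import *
z=np.load('top0.npz');X=cloud(z['d'],z);p=z['p']
def box(n,u0,u1,v0,v1,z0,z1):
    P=X[v0:v1,u0:u1].reshape(-1,3);P=P[(P[:,2]>z0)&(P[:,2]<z1)]
    (c,s,a)=cv2.minAreaRect((P[:,:2]*1000).astype(np.float32))
    print(n,len(P),'mean',P.mean(0).round(4),'rect',np.round(c,1),np.round(s,1),round(a,1),'zmed',np.median(P[:,2]).round(4))
for n,r in(('L',(85,170,130,225)),('R',(268,345,130,225))):
    box(n+'lid',*r,.085,.11);box(n+'handle',*r,.122,.16)
box('dish',190,275,85,135,.008,.06);box('bottle',203,225,148,172,.02,.1);box('org',240,315,243,275,.01,.05);box('splint',118,185,243,280,.006,.04)
im=np.hstack([cv2.resize(p[130:225,85:170],None,fx=4.5,fy=4.5,interpolation=2),cv2.resize(p[130:225,268:345],None,fx=4.5,fy=4.5,interpolation=2)])
cv2.imwrite('pics/crop.png',im[:,:,::-1])
E
```

```text
Llid 3653 mean [0.5689 0.2268 0.0978] rect [571.2 228.5] [189.2 148.4] 13.6 zmed 0.0977
Lhandle 128 mean [0.5733 0.2281 0.1373] rect [573.8 228.5] [12.7 73.5] 13.7 zmed 0.1378
Rlid 3657 mean [ 0.5595 -0.2562  0.0987] rect [ 562.  -256.8] [146.7 190.1] 82.7 zmed 0.0984
Rhandle 119 mean [ 0.5638 -0.2558  0.1385] rect [ 564.5 -256.1] [71.6 12.3] 82.8 zmed 0.1387
dish 640 mean [ 0.7693 -0.0503  0.0238] rect [764.8 -56. ] [225.6 112.7] 89.7 zmed 0.0249
bottle 177 mean [0.6163 0.0008 0.0539] rect [619.2   1.4] [37.9 37.9] 85.9 zmed 0.0508
org 787 mean [ 0.3402 -0.1728  0.0248] rect [ 339.6 -172.9] [159.8  37.9] 84.4 zmed 0.025
splint 632 mean [0.3457 0.173  0.0123] rect [354.2 176. ] [ 89.5 161.4] 7.3 zmed 0.0115
```

View pics/crop.png

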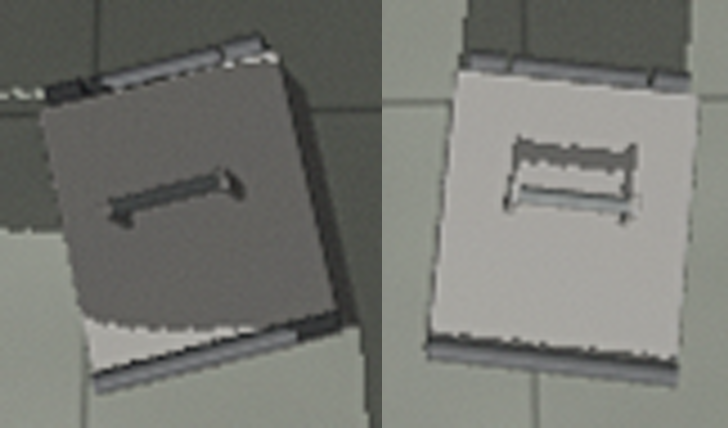

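Close up, the two chosen bins are white, each with a steel handle and the grey cap on the near edge. Lid height is about 0.098 and bar top about 0.139, which fit the sizes given. The left bin has yaw +13.6° and its bar at (0.574, 0.2285). The right one has yaw −7.3° and its bar at (0.5645, −0.256). Next I hover over the left handle.

```bash
python3 -m creep '[-1,0.387,-0.315,-0.02,0,0,-57.4, -1,0.387,-0.315,-0.02,0,0,-57.4, -1,0.387,-0.315,-0.02,0,0,-57.4, -1,0.387,-0.315,-0.02,0,0,-57.4, -1,0.387,-0.315,-0.02,0,0,-57.4, -1,0.387,-0.315,-0.02,0,0,-57.4, -1,0.387,-0.315,-0.02,0,0,-57.4, -1,0.387,-0.315,-0.02,0,0,-57.4, -1,0.387,-0.315,-0.02,0,0,-57.4, -1,0.387,-0.315,-0.02,0,0,-57.4, -1,0.387,-0.315,-0.02,0,0,-57.4, -1,0.387,-0.315,-0.02,0,0,-57.4, -1,0.387,-0.315,-0.02,0,0,-57.4, -1,0.387,-0.315,-0.02,0,0,-57.4, -1,0.387,-0.315,-0.02,0,0,-57.4, -1,0.387,-0.315,-0.02,0,0,-57.4, -1,0.387,-0.315,-0.02,0,0,-57.4]' 50
cat > bar.py <<'E'
import sys
from h import *
from station import manip
s=manip.read_state();c=manip.camera_params('wrist');p,d=manip.snapshot('wrist')
cv2.imwrite(f'pics/{sys.argv[1]}.png',p[:,:,::-1])
X=cloud(d,c).reshape(-1,3);R=s['eef_rot']
x0=np.array(s['ee_pos'])[:2]
P=X[(X[:,2]>.126)&(X[:,2]<.15)&(np.hypot(*(X[:,:2]-x0).T)<.09)]
print(len(P)); r=cv2.minAreaRect((P[:,:2]*1000).astype(np.float32));print(np.round(r[0],1),np.round(r[1],1),r[2],'z98',np.percentile(P[:,2],98))
print(s['t'],np.round(s['ee_pos'],4),'yang',np.degrees(np.arctan2(R[1][1],R[0][1])),np.round(R[2],3))
E
python3 bar.py w1
```

```text
t: 1.52
ee_pos: [0.5732, 0.2297, 0.3849]
eef_rot: [[-0.237, 0.972, -0.0], [0.972, 0.237, 0.0], [0.0, -0.0, -1.0]]
wrist_force: [0.2, 0.8, 0.1]
finger_gap: 0.0854
grip_force: 0.0
1364
[575.6 232.6] [11.9 73. ] 13.779417991638184 z98 0.1409983416263685
1.5167 [0.5732 0.2297 0.3849] yang 13.702073112276084 [ 0. -0. -1.]
```

View pics/w1.png

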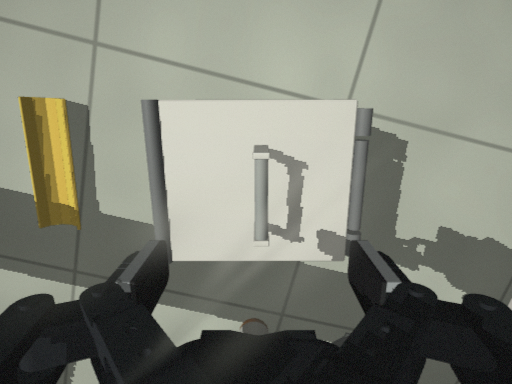

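The wrist view shows the left bar centred between the fingers (261,198), so I descend and grip.

```bash
python3 -m creep '[-1,0.002,0.002,-0.04,0,0,0, -1,0.002,0.002,-0.075,0,0,0, -1,0.002,0.002,-0.092,0,0,0, -1,0.002,0.002,-0.092,0,0,0, 0.9,0.002,0.002,-0.092,0,0,0, 0.9,0.002,0.002,-0.092,0,0,0, 0.9,0.002,0.002,-0.092,0,0,0, 0.9,0.002,0.002,-0.092,0,0,0, 0.9,0.002,0.002,-0.092,0,0,0, 0.9,0.002,0.002,-0.092,0,0,0, 0.9,0.002,0.002,-0.092,0,0,0, 0.9,0.002,0.002,-0.092,0,0,0]' 60
python3 - <<'E'
import numpy as np
for n,h,yaw,a0 in(('L',None,13.7,0),('R',None,-7.3,0)):
    c,s=np.cos(np.radians(yaw)),np.sin(np.radians(yaw))
    for th in np.linspace(0,.9,10):
        x=-85*np.cos(th)+40*np.sin(th)+85; z=85*np.sin(th)+40*np.cos(th)-40
        a=th/2;  # tool tilt follows half
        dx=x+155*np.sin(a); dz=z+155*(np.cos(a)-1)
        print(n,round(th,2),'shift mm',np.round([dx*c,dx*s,dz],1),'turn deg',np.round(np.degrees(a)*np.array([-s,c]),2))
E
```

```text
t: 2.57
ee_pos: [0.5756, 0.2305, 0.2937]
eef_rot: [[-0.235, 0.972, -0.002], [0.972, 0.235, -0.0], [0.0, -0.002, -1.0]]
wrist_force: [-3.2, -0.6, 5.4]
finger_gap: 0.0075
grip_force: 58.6
L 0.0 shift mm [0. 0. 0.] turn deg [-0.  0.]
L 0.1 shift mm [11.8  2.9  8.1] turn deg [-0.68  2.78]
L 0.2 shift mm [24.4  5.9 15.3] turn deg [-1.36  5.57]
L 0.3 shift mm [37.7  9.2 21.6] turn deg [-2.04  8.35]
L 0.4 shift mm [51.6 12.6 26.9] turn deg [-2.71 11.13]
L 0.5 shift mm [66.  16.1 31. ] turn deg [-3.39 13.92]
L 0.6 shift mm [80.9 19.7 34.1] turn deg [-4.07 16.7 ]
L 0.7 shift mm [96.1 23.4 36. ] turn deg [-4.75 19.48]
L 0.8 shift mm [111.6  27.2  36.6] turn deg [-5.43 22.27]
L 0.9 shift mm [127.2  31.   36. ] turn deg [-6.11 25.05]
R 0.0 shift mm [ 0. -0.  0.] turn deg [0. 0.]
R 0.1 shift mm [12.1 -1.5  8.1] turn deg [0.36 2.84]
R 0.2 shift mm [24.9 -3.2 15.3] turn deg [0.73 5.68]
R 0.3 shift mm [38.5 -4.9 21.6] turn deg [1.09 8.52]
R 0.4 shift mm [52.7 -6.7 26.9] turn deg [ 1.46 11.37]
R 0.5 shift mm [67.4 -8.6 31. ] turn deg [ 1.82 14.21]
R 0.6 shift mm [ 82.6 -10.6  34.1] turn deg [ 2.18 17.05]
R 0.7 shift mm [ 98.1 -12.6  36. ] turn deg [ 2.55 19.89]
R 0.8 shift mm [113.9 -14.6  36.6] turn deg [ 2.91 22.73]
R 0.9 shift mm [129.9 -16.6  36. ] turn deg [ 3.28 25.57]
```

```bash
python3 -m creep '[0.9,0.006,0.0015,0.004,-0.34,1.4,0, 0.9,0.012,0.003,0.008,-0.68,2.8,0, 0.9,0.018,0.0045,0.012,-1,4.2,0, 0.9,0.0245,0.006,0.0155,-1.36,5.6,0, 0.9,0.031,0.0075,0.0185,-1.7,7,0, 0.9,0.0375,0.009,0.0215,-2.04,8.35,0, 0.9,0.0445,0.011,0.0245,-2.4,9.75,0, 0.9,0.0515,0.0125,0.027,-2.7,11.1,0, 0.9,0.0585,0.0145,0.029,-3.05,12.5,0, 0.9,0.066,0.016,0.031,-3.4,13.9,0, 0.9,0.0735,0.018,0.0325,-3.73,15.3,0, 0.9,0.081,0.0195,0.034,-4.07,16.7,0, 0.9,0.0885,0.0215,0.035,-4.4,18.1,0, 0.9,0.096,0.0235,0.036,-4.75,19.5,0, 0.9,0.104,0.0255,0.0365,-5.1,20.9,0, 0.9,0.1115,0.027,0.0365,-5.43,22.3,0, 0.9,0.1195,0.029,0.0365,-5.77,23.7,0, 0.9,0.1195,0.029,0.0365,-5.77,23.7,0]' 60
cat > ang.py <<'E'
import sys
from h import *
from station import manip
# lid angle & cap from a camera: L/R hinge
H={'L':((.657,.2505),13.7),'R':((.6488,-.2669),-7.3)}
s=manip.read_state();print(s['t'],np.round(s['ee_pos'],4),np.round(s['wrist_force'],1),round(s['finger_gap'],4))
n=sys.argv[1];c=manip.camera_params(n);p,d=manip.snapshot(n);cv2.imwrite(f'pics/{sys.argv[2]}.png',p[:,:,::-1])
X=cloud(d,c).reshape(-1,3);col=p.reshape(-1,3).astype(int)
for k,(h,yaw) in H.items():
    cy,sy=np.cos(np.radians(yaw)),np.sin(np.radians(yaw));q=X[:,:2]-h
    f=-(q@[cy,sy]);l=q@[-sy,cy];z=X[:,2]-.095
    m=(np.abs(l)<.066)&(f>.0)&(f<.19)&(z>-.01)&(z<.19)
    r=np.hypot(f,z);t=np.arctan2(z,f)
    # plate-ish: radius 0.1..0.16 beyond the handle
    g=m&(r>.11)&(r<.16)&(np.ptp(col,axis=1)<30)
    if g.sum()>20:
        hst,e=np.histogram(t[g],np.arange(-.1,1.5,.03));i=hst.argmax();print(k,g.sum(),'angle mode',round(e[i]+.015,3),hst.max(),'median',np.median(t[g]).round(3))
E
python3 ang.py side s1
```

```text
t: 4.07
ee_pos: [0.6951, 0.2596, 0.3295]
eef_rot: [[-0.235, 0.881, -0.41], [0.972, 0.213, -0.099], [-0.0, -0.422, -0.907]]
wrist_force: [-7.1, -2.1, 5.0]
finger_gap: 0.0075
grip_force: 58.8
4.0667 [0.6951 0.2596 0.3295] [-7.1 -2.1  5. ] 0.0075
L 365 angle mode 0.815 109 median 1.248
R 736 angle mode 0.035 640 median 0.033
```

View pics/s1.png

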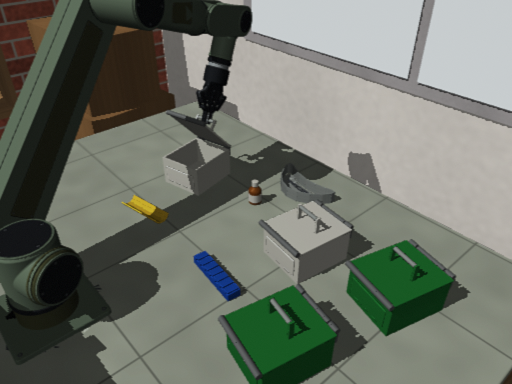

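The side view shows the left lid open at about 0.83 rad, gripped at (210,115). Next I release it and back out along the tool axis.

```bash
python3 -m creep '[0.2,0,0,0,0,0,0, 0.2,0.002,0,0.003,0,0,0, 0.2,0.014,0.003,0.031,0,0,0, 0.2,0.03,0.007,0.067,0,0,0, 0.2,0.045,0.011,0.1,0,0,0, 0.2,0.05,0.012,0.11,0,0,0]'; python3 ang.py side s2;  python3 -m creep '[0.2,0.03,-0.05,0.13,0,0,0, 0.2,0,-0.06,0.14,0,0,0, 0.2,0,-0.06,0.14,0,0,0, 0.2,0,-0.06,0.14,0,0,0,0.2,0,-0.06,0.14,0,0,0]'; python3 ang.py side s3;python3 ang.py top t3
```

```text
t: 4.62
ee_pos: [0.7464, 0.2715, 0.4453]
eef_rot: [[-0.235, 0.889, -0.392], [0.972, 0.215, -0.095], [0.0, -0.403, -0.915]]
wrist_force: [-0.2, 0.3, 1.3]
finger_gap: 0.0344
grip_force: 0.0
4.6167 [0.7464 0.2715 0.4453] [-0.2  0.3  1.3] 0.0344
L 29 angle mode -0.025 16 median -0.038
R 735 angle mode 0.035 625 median 0.034
t: 5.08
ee_pos: [0.7352, 0.2062, 0.5777]
eef_rot: [[-0.232, 0.89, -0.394], [0.973, 0.212, -0.095], [-0.001, -0.405, -0.914]]
wrist_force: [-0.2, -0.1, 1.0]
finger_gap: 0.0344
grip_force: 0.0
5.0833 [0.7352 0.2062 0.5777] [-0.2 -0.1  1. ] 0.0344
L 194 angle mode 0.365 156 median 0.364
R 747 angle mode 0.035 641 median 0.033
5.1333 [0.736  0.2077 0.576 ] [ 0.9  1.  -0.3] 0.0344
L 28 angle mode 0.335 17 median 0.325
R 931 angle mode 0.035 470 median 0.022
```

```bash
python3 -c "
import cv2,numpy as np
cv2.imwrite('pics/s23.png',np.hstack([cv2.resize(cv2.imread(f'pics/{n}.png')[90:210,140:260],None,fx=3,fy=3) for n in('s2','s3')]))"
```

```text
(no output)
```

View pics/s23.png

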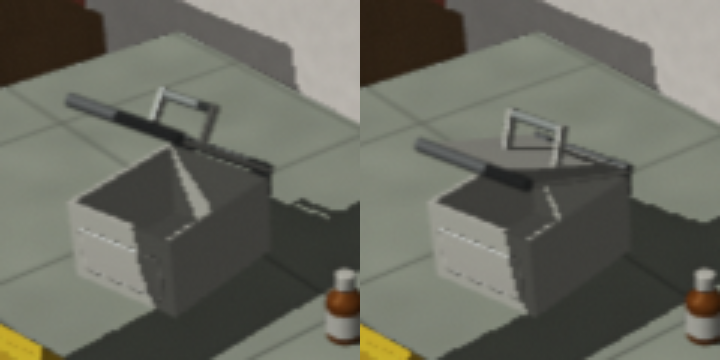

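The left lid is sinking, so it's the worn one. I'll check from the pictures that it was free above 0.6 rad for long enough.

```bash
python3 - <<'E'
import numpy as np,cv2
from station import manip
c=manip.camera_params('side');h=np.array([.657,.2505,.095]);yaw=np.radians(13.7)
for th in (.3,.36,.5,.6,.65,.7,.75,.8,.85):
    o=[]
    for l in(.073,-.073):
        f=.175*np.cos(th);X=h+[-f*np.cos(yaw)-l*np.sin(yaw),-f*np.sin(yaw)+l*np.cos(yaw),.175*np.sin(th)]
        q=c['mtx']@(c['R']@X+c['t']);o.append(np.round((q[:2]/q[2]-[140,90])*3))
    print(th,*o)
E
```

```text
0.3 [ 57. 152.] [166. 194.]
0.36 [ 58. 142.] [167. 183.]
0.5 [ 63. 119.] [173. 159.]
0.6 [ 67. 102.] [178. 141.]
0.65 [70. 94.] [181. 132.]
0.7 [73. 86.] [184. 124.]
0.75 [77. 78.] [188. 115.]
0.8 [80. 70.] [191. 107.]
0.85 [84. 62.] [195.  99.]
```

By the cap's pixels it was at 0.61 rad at t=4.62, already well clear of the fingers. That puts it at about 0.7 at t=4.45, so step 1 is met. Now for the right lid.

```bash
cat > go.py <<'E'
import sys,numpy as np
from scipy.spatial.transform import Rotation as Ro
from station import manip
# target x y z yang tilt(deg about y')
x,y,z,a=map(float,sys.argv[1:5]);s=manip.read_state();R=np.array(s['eef_rot'])
a=np.radians(a);ty=np.array([np.cos(a),np.sin(a),0]);tz=np.array([0,0,-1.]);T=np.column_stack([np.cross(ty,tz),ty,tz])
print(np.round(np.array([x,y,z])-s['ee_pos'],4),Ro.from_matrix(T@R.T).as_rotvec(degrees=True).round(2))
E
python3 go.py .565 -.2575 .385 -7.3
```

```text
[-0.1718 -0.4664 -0.1891] [  1.32 -24.06 -20.55]
```

```bash
python3 -m creep '[-1,-0.171,-0.466,-0.1,1.3,-24,-20.6, -1,-0.171,-0.466,-0.1,1.3,-24,-20.6, -1,-0.171,-0.466,-0.1,1.3,-24,-20.6, -1,-0.171,-0.466,-0.1,1.3,-24,-20.6, -1,-0.171,-0.466,-0.1,1.3,-24,-20.6, -1,-0.171,-0.466,-0.1,1.3,-24,-20.6, -1,-0.171,-0.466,-0.1,1.3,-24,-20.6, -1,-0.171,-0.466,-0.1,1.3,-24,-20.6, -1,-0.171,-0.466,-0.1,1.3,-24,-20.6, -1,-0.171,-0.466,-0.1,1.3,-24,-20.6, -1,-0.171,-0.466,-0.189,1.3,-24,-20.6, -1,-0.171,-0.466,-0.189,1.3,-24,-20.6, -1,-0.171,-0.466,-0.189,1.3,-24,-20.6, -1,-0.171,-0.466,-0.189,1.3,-24,-20.6, -1,-0.171,-0.466,-0.189,1.3,-24,-20.6, -1,-0.171,-0.466,-0.189,1.3,-24,-20.6]'; python3 bar.py w4
```

```text
t: 6.52
ee_pos: [0.5657, -0.2571, 0.3813]
eef_rot: [[0.129, 0.992, -0.008], [0.992, -0.129, 0.003], [0.002, -0.009, -1.0]]
wrist_force: [0.7, 0.8, 0.8]
finger_gap: 0.085
grip_force: 0.0
1362
[ 565.6 -253.2] [72.9 11.7] 82.97908782958984 z98 0.14116071657280063
6.5167 [ 0.5657 -0.2571  0.3813] yang -7.412036287799268 [ 0.002 -0.009 -1.   ]
```

```bash
python3 -m creep '[-1,-0.001,0.002,-0.04,0,0,0, -1,-0.001,0.002,-0.075,0,0,0, -1,-0.001,0.002,-0.088,0,0,0, -1,-0.001,0.002,-0.088,0,0,0, 0.9,-0.001,0.002,-0.088,0,0,0, 0.9,-0.001,0.002,-0.088,0,0,0, 0.9,-0.001,0.002,-0.088,0,0,0, 0.9,-0.001,0.002,-0.088,0,0,0, 0.9,-0.001,0.002,-0.088,0,0,0, 0.9,-0.001,0.002,-0.088,0,0,0, 0.9,-0.001,0.002,-0.088,0,0,0, 0.9,-0.001,0.002,-0.088,0,0,0]' 60
```

```text
t: 7.57
ee_pos: [0.5652, -0.255, 0.2975]
eef_rot: [[0.128, 0.992, -0.002], [0.992, -0.128, -0.001], [-0.001, -0.002, -1.0]]
wrist_force: [0.7, 0.9, 3.8]
finger_gap: 0.0073
grip_force: 58.7
```

```bash
python3 -m creep '[0.9,0.006,-0.0007,0.004,0.18,1.4,0, 0.9,0.012,-0.0015,0.008,0.36,2.8,0, 0.9,0.0185,-0.0025,0.012,0.55,4.2,0, 0.9,0.025,-0.003,0.0155,0.73,5.7,0, 0.9,0.0315,-0.004,0.0185,0.9,7.1,0, 0.9,0.0385,-0.005,0.0215,1.1,8.5,0, 0.9,0.0455,-0.006,0.0245,1.28,10,0, 0.9,0.0525,-0.0067,0.027,1.46,11.4,0, 0.9,0.06,-0.0077,0.029,1.64,12.8,0, 0.9,0.0675,-0.0086,0.031,1.82,14.2,0, 0.9,0.075,-0.0096,0.0325,2,15.6,0, 0.9,0.0825,-0.0106,0.034,2.18,17.05,0, 0.9,0.0905,-0.0116,0.035,2.37,18.5,0, 0.9,0.098,-0.0126,0.036,2.55,19.9,0, 0.9,0.106,-0.0136,0.0365,2.73,21.3,0, 0.9,0.114,-0.0146,0.0365,2.9,22.7,0, 0.9,0.122,-0.0156,0.0365,3.1,24.1,0, 0.9,0.124,-0.0159,0.0365,3.1,24.1,0, 0.9,0.124,-0.0159,0.0365,3.1,24.1,0]' 60; python3 ang.py side s5
```

```text
t: 9.15
ee_pos: [0.6851, -0.2709, 0.3289]
eef_rot: [[0.129, 0.891, -0.435], [0.992, -0.115, 0.059], [0.002, -0.439, -0.899]]
wrist_force: [-19.9, 2.5, -4.7]
finger_gap: 0.0069
grip_force: 58.6
9.15 [ 0.6851 -0.2709  0.3289] [-19.9   2.5  -4.7] 0.0069
L 351 angle mode 0.035 300 median 0.033
R 424 angle mode 1.235 63 median 1.284
```

```bash
python3 -m creep '[0.2,0,0,0,0,0,0, 0.2,0,0,0,0,0,0, 0.2,0,0,0,0,0,0, 0.2,0.013,-0.002,0.027,0,0,0, 0.2,0.029,-0.004,0.06,0,0,0, 0.2,0.045,-0.006,0.093,0,0,0, 0.2,0.05,-0.007,0.15,0,0,0, 0.2,0.02,0.05,0.18,0,0,0, 0.2,-0.02,0.08,0.18,0,0,0, 0.2,-0.02,0.08,0.18,0,0,0]'; python3 ang.py side s6; python3 - <<'E'
import numpy as np,cv2
from station import manip
c=manip.camera_params('side');h=np.array([.6495,-.266,.095]);yaw=np.radians(-7.3)
im=cv2.imread('pics/s6.png')
for th,col in ((.75,(0,0,255)),(.85,(0,255,0)),(.95,(255,0,0))):
    o=[]
    for l in(.073,-.073):
        f=.175*np.cos(th);X=h+[-f*np.cos(yaw)-l*np.sin(yaw),-f*np.sin(yaw)+l*np.cos(yaw),.175*np.sin(th)]
        q=c['mtx']@(c['R']@X+c['t']);o.append(q[:2]/q[2])
    print(th,np.round(o))
    for p in o: cv2.circle(im,tuple(int(v) for v in p),1,col,-1)
cv2.imwrite('pics/s6c.png',cv2.resize(im[100:300,130:400],None,fx=2.9,fy=2.9,interpolation=2))
E
```

```text
t: 10.03
ee_pos: [0.6688, -0.1899, 0.514]
eef_rot: [[0.127, 0.904, -0.408], [0.992, -0.116, 0.052], [-0.001, -0.411, -0.911]]
wrist_force: [0.4, 1.2, 0.6]
finger_gap: 0.0345
grip_force: 0.0
10.0333 [ 0.6688 -0.1899  0.514 ] [0.4 1.2 0.6] 0.0345
L 349 angle mode 0.035 294 median 0.034
R 50 angle mode -0.025 20 median -0.035
0.75 [[277. 177.]
 [317. 207.]]
0.85 [[282. 171.]
 [322. 201.]]
0.95 [[286. 166.]
 [328. 195.]]
```

View pics/s6c.png

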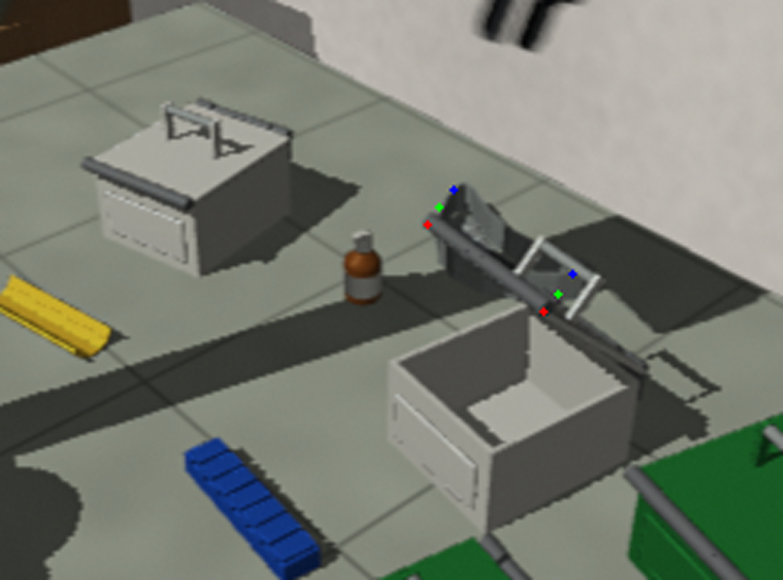

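The side view shows the left lid shut with its cap at (137,182). The right lid is standing at about 0.78 rad, with its cap running along (428,222)–(545,305). Nothing else has moved. Next I close the fingers, go above the right cap and measure its axis.

```bash
python3 go.py .527 -.2505 .48 -7.3
```

```text
[-0.1368 -0.0657 -0.0376] [ -3.24 -24.42  -0.21]
```

```bash
python3 -m creep '[1,-0.137,-0.065,0,-3.2,-24.4,-0.2, 1,-0.137,-0.065,0,-3.2,-24.4,-0.2, 1,-0.137,-0.065,0,-3.2,-24.4,-0.2, 1,-0.137,-0.065,0,-3.2,-24.4,-0.2, 1,-0.137,-0.065,-0.038,-3.2,-24.4,-0.2, 1,-0.137,-0.065,-0.038,-3.2,-24.4,-0.2, 1,-0.137,-0.065,-0.038,-3.2,-24.4,-0.2, 1,-0.137,-0.065,-0.038,-3.2,-24.4,-0.2]' 30
cat > cap.py <<'E'
import sys
from h import *
from station import manip
s=manip.read_state();print(s['t'],np.round(s['ee_pos'],4),np.round(s['wrist_force'],1),s['finger_gap'])
h=np.array((.6495,-.266));yaw=np.radians(-7.3);cy,sy=np.cos(yaw),np.sin(yaw)
for n in('wrist','side'):
    c=manip.camera_params(n);p,d=manip.snapshot(n);cv2.imwrite(f'pics/{n}{sys.argv[1]}.png',p[:,:,::-1])
    X=cloud(d,c).reshape(-1,3);q=X[:,:2]-h;f=-(q@[cy,sy]);l=q@[-sy,cy]
    m=(np.abs(l)<.07)&(f>.09)&(f<.16)&(X[:,2]>.18)&(X[:,2]<.27)
    A=np.c_[f[m],X[m,2]]*1000
    if len(A)<20: print(n,len(A));continue
    # ends of cap: sharp grouping by z
    for z0 in range(185,250,4):
        g=A[(A[:,1]>=z0)&(A[:,1]<z0+4)]
        if len(g)>3: print(n,z0,len(g),'f',np.percentile(g[:,0],[5,50,95]).round(1))
E
python3 cap.py 7
```

```text
t: 10.75
ee_pos: [0.533, -0.2559, 0.4765]
eef_rot: [[0.13, 0.991, 0.003], [0.991, -0.13, -0.002], [-0.002, 0.004, -1.0]]
wrist_force: [0.2, 1.3, 0.2]
finger_gap: -0.0002
grip_force: 0.0
10.75 [ 0.533  -0.2559  0.4765] [0.2 1.3 0.2] -0.00020452393963664374
wrist 185 651 f [94.3 96.6 98.8]
wrist 189 663 f [ 98.8 101.  103.2]
wrist 193 649 f [103.  105.3 107.7]
wrist 197 650 f [107.5 109.5 111.9]
wrist 201 721 f [111.9 114.3 116.6]
wrist 205 440 f [115.9 117.6 118.8]
wrist 213 14 f [118.8 118.9 123.7]
wrist 217 592 f [119.  121.1 132.4]
wrist 221 1828 f [120.9 125.8 130.4]
side 209 10 f [126.9 127.6 128.6]
side 213 29 f [130.6 132.3 133.2]
side 217 59 f [130.7 132.7 133.8]
side 221 151 f [122.  129.7 133.4]
side 225 57 f [124.4 127.  130.4]
```

View pics/wrist7.png

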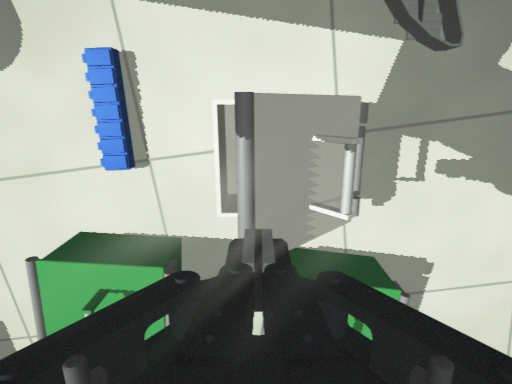

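The wrist view shows the cap along (245,95)–(247,220) and the closed fingertips at (260,240). The cap axis is about 126 mm in front of the hinge, with its top at z ≈ 0.225. The lid stands at about 0.74 rad. I approach to above the cap.

```bash
python3 -m creep '[1,-0.008,0.006,-0.02,0,0,0, 1,-0.008,0.006,-0.045,0,0,0, 1,-0.008,0.006,-0.056,0,0,0, 1,-0.008,0.006,-0.056,0,0,0, 1,-0.008,0.006,-0.056,0,0,0, 1,-0.008,0.006,-0.056,0,0,0]'; python3 -m creep '[1,0,0,-0.001,0,0,0, 1,0,0,-0.002,0,0,0, 1,0,0,-0.003,0,0,0, 1,0,0,-0.004,0,0,0]';python3 -m creep '[1,0,0,-0.001,0,0,0, 1,0,0,-0.002,0,0,0]'
```

```text
t: 11.35
ee_pos: [0.5249, -0.2499, 0.4207]
eef_rot: [[0.131, 0.991, 0.004], [0.991, -0.131, -0.003], [-0.002, 0.004, -1.0]]
wrist_force: [0.1, -0.3, 0.1]
finger_gap: 0.0001
grip_force: 0.0
t: 11.68
ee_pos: [0.5239, -0.2498, 0.4155]
eef_rot: [[0.131, 0.991, 0.002], [0.991, -0.131, -0.002], [-0.001, 0.002, -1.0]]
wrist_force: [0.1, 0.7, 0.2]
finger_gap: -0.0002
grip_force: 0.0
t: 11.85
ee_pos: [0.5238, -0.2498, 0.4131]
eef_rot: [[0.131, 0.991, 0.001], [0.991, -0.131, -0.001], [-0.001, 0.002, -1.0]]
wrist_force: [-0.6, 0.1, 0.6]
finger_gap: -0.0003
grip_force: 0.0
```

```bash
python3 -m creep '[1,0,0,-0.001,0,0,0, 1,0,0,-0.002,0,0,0, 1,0,0,-0.003,0,0,0, 1,0,0,-0.004,0,0,0, 1,0,0,-0.004,0,0,0]' | grep -E 'ee_pos|force'
```

```text
ee_pos: [0.5238, -0.2498, 0.4088]
wrist_force: [-0.4, 0.8, -0.0]
grip_force: 0.0
```

```bash
python3 -m creep '[1,0,0,-0.001,0,0,0, 1,0,0,-0.002,0,0,0, 1,0,0,-0.002,0,0,0]' | grep -E 'ee_pos|force'
```

```text
ee_pos: [0.5238, -0.2498, 0.4069]
wrist_force: [-0.7, 0.1, -0.1]
grip_force: 0.0
```

```bash
python3 -m creep '[1,0,0,-0.001,0,0,0, 1,0,0,-0.002,0,0,0, 1,0,0,-0.003,0,0,0, 1,0,0,-0.003,0,0,0]' | grep -E 'ee_pos|t_force'
```

```text
ee_pos: [0.5238, -0.2498, 0.4038]
wrist_force: [-1.2, -0.0, -0.5]
```

```bash
python3 -m creep '[1,0,0,-0.001,0,0,0, 1,0,0,-0.001,0,0,0]' | grep -E 'ee_pos|t_force'
```

```text
ee_pos: [0.5238, -0.2498, 0.4029]
wrist_force: [-0.8, 0.5, 0.5]
```

```bash
python3 -m creep '[1,0,0,-0.001,0,0,0, 1,0,0,-0.001,0,0,0]' | grep -E 'ee_pos|t_force'
```

```text
ee_pos: [0.5239, -0.2498, 0.402]
wrist_force: [0.8, -1.6, 0.0]
```

Tip at about 0.229 with no contact yet; I carry on in 1 mm steps.

```bash
python3 -m creep '[1,0,0,-0.001,0,0,0, 1,0,0,-0.001,0,0,0]' | grep -E 'ee_pos|t_force'
```

```text
ee_pos: [0.5238, -0.2498, 0.4009]
wrist_force: [-0.0, 0.7, -0.9]
```

```bash
python3 -m creep '[1,0,0,-0.0007,0,0,0, 1,0,0,-0.0007,0,0,0]' | grep -E 'ee_pos|t_force'
```

```text
ee_pos: [0.5238, -0.2498, 0.4003]
wrist_force: [0.2, 0.3, -0.8]
```

```bash
python3 -m creep '[1,0,0,-0.0007,0,0,0, 1,0,0,-0.0007,0,0,0]' | grep -E 'ee_pos|t_force'
```

```text
ee_pos: [0.5238, -0.2498, 0.3996]
wrist_force: [-0.7, 0.0, -0.3]
```

```bash
python3 -m creep '[1,0,0,-0.0007,0,0,0, 1,0,0,-0.0007,0,0,0]' | grep -E 'ee_pos|t_force'
```

```text
ee_pos: [0.5238, -0.2498, 0.3989]
wrist_force: [-0.9, -0.4, 0.3]
```

```bash
python3 -m creep '[1,0,0,-0.0007,0,0,0, 1,0,0,-0.0007,0,0,0]' | grep -E 'ee_pos|t_force'
```

```text
ee_pos: [0.5238, -0.2498, 0.3982]
wrist_force: [-0.3, 1.2, -0.8]
```

```bash
python3 -m creep '[1,0,0,-0.0007,0,0,0, 1,0,0,-0.0007,0,0,0]' | grep -E 'ee_pos|t_force'
```

```text
ee_pos: [0.5238, -0.2498, 0.3975]
wrist_force: [-0.2, -1.5, -0.4]
```

```bash
python3 -m creep '[1,0,0,-0.0007,0,0,0, 1,0,0,-0.0007,0,0,0]' | grep -E 'ee_pos|t_force'
```

```text
ee_pos: [0.5238, -0.2498, 0.3973]
wrist_force: [-0.7, -0.6, 2.2]
```

Contact: the tip lags by 0.5 mm at about 2 N.

```bash
python3 -m creep '[1,0,0,-0.0003,0,0,0, 1,0,0,-0.0003,0,0,0]' | grep -E 'ee_pos|t_force'
```

```text
ee_pos: [0.5238, -0.2498, 0.3972]
wrist_force: [-0.8, 0.3, 4.1]
```

```bash
python3 -m creep '[1,0,0,-0.0002,0,0,0, 1,0,0,-0.0002,0,0,0]' | grep -E 'ee_pos|t_force'; for i in 1 2; do python3 -m creep '[1,0,0,0,0,0,0, 1,0,0,0,0,0,0]' | grep -E 'ee_pos|t_force'; done
```

```text
ee_pos: [0.5238, -0.2497, 0.3972]
wrist_force: [-1.5, 1.6, 5.7]
ee_pos: [0.5238, -0.2498, 0.3972]
wrist_force: [-2.0, 0.9, 6.0]
ee_pos: [0.5238, -0.2498, 0.3972]
wrist_force: [-1.5, 1.2, 5.8]
```

The edge holds at 5.8 N without giving. I ease off slightly and hold for a second.

```bash
python3 -m creep '[1,0,0,0.0001,0,0,0, 1,0,0,0.0001,0,0,0, 1,0,0,0.0001,0,0,0, 1,0,0,0.0001,0,0,0, 1,0,0,0.0001,0,0,0, 1,0,0,0.0001,0,0,0]' | grep -E 't:|ee_pos|t_force'; python3 -m creep '[1,0,0,0,0,0,0, 1,0,0,0,0,0,0, 1,0,0,0,0,0,0, 1,0,0,0,0,0,0, 1,0,0,0,0,0,0, 1,0,0,0,0,0,0, 1,0,0,0,0,0,0]' | grep -E 't:|ee_pos|t_force'
```

```text
t: 15.52
ee_pos: [0.5238, -0.2497, 0.3972]
eef_rot: [[0.131, 0.991, 0.002], [0.991, -0.131, -0.002], [-0.001, 0.002, -1.0]]
wrist_force: [-1.1, 1.7, 5.0]
t: 16.1
ee_pos: [0.5238, -0.2498, 0.3972]
eef_rot: [[0.131, 0.991, 0.002], [0.991, -0.131, -0.002], [-0.001, 0.002, -1.0]]
wrist_force: [-1.0, 0.5, 6.0]
```

The press held at about 5 to 6 N for more than a second, with no give. I retreat upward and check.

```bash
python3 -m creep '[1,0,0,0.01,0,0,0, 1,0,0,0.04,0,0,0, 1,0,0,0.08,0,0,0, 1,0,0.04,0.12,0,0,0, 1,-0.04,0.08,0.15,0,0,0, 1,-0.08,0.12,0.15,0,0,0, 1,-0.08,0.12,0.15,0,0,0, 1,-0.08,0.12,0.15,0,0,0, 1,-0.08,0.12,0.15,0,0,0, 1,-0.08,0.12,0.15,0,0,0]' | grep -E 't:|ee_pos|force'; python3 cap.py 9 | grep side; python3 ang.py side s9
python3 -c "
import cv2;a=cv2.imread('pics/s9.png');b=cv2.imread('pics/s6.png')
import numpy as np
cv2.imwrite('pics/cmp.png',np.hstack([cv2.resize(i[110:290,150:370],None,fx=1.8,fy=1.8) for i in(b,a)]))"
```

```text
t: 16.93
ee_pos: [0.444, -0.1298, 0.5468]
eef_rot: [[0.131, 0.991, 0.003], [0.991, -0.131, -0.002], [-0.002, 0.003, -1.0]]
wrist_force: [-0.4, -0.4, -0.8]
grip_force: 0.0
side 209 11 f [126.8 128.  129.2]
side 213 24 f [130.5 131.7 132.9]
side 217 66 f [130.4 132.4 133.9]
side 221 154 f [122.6 129.6 133.4]
side 225 52 f [123.9 127.2 131.2]
17.0333 [ 0.4447 -0.1305  0.5458] [-0.3  0.3 -0.5] -0.0002
L 344 angle mode 0.035 289 median 0.033
R 53 angle mode -0.055 22 median -0.037
```

View pics/cmp.png

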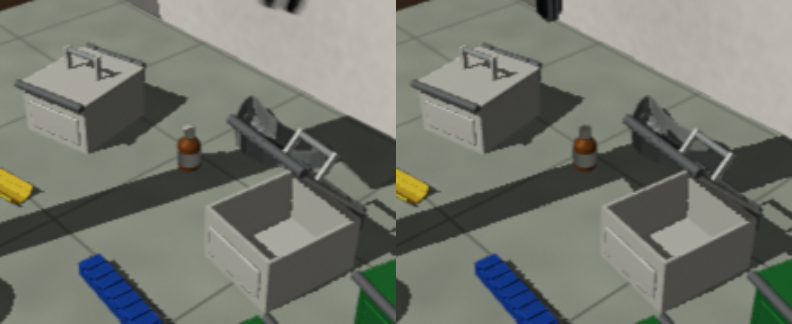

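The before and after views match. The right lid stands at the same angle (cap at (232,120) against (628,120), which is 396 px over), the left lid is shut and the bystanders haven't moved. I hand it in.

```bash
python3 -c "
from station import manip
print(manip.finish_job())"
```

```text
the job is handed in; nothing more can be done
None
```

The right-hand hinge holds and the left-hand one is worn: the right lid took a 5–6 N press for over a second without giving and stands at about 42° (0.74 rad, just under the 45–50° asked but inside the judged range); the left lid sank shut, the bystanders look unmoved, and the job is handed in (no verdict returned).

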